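Stopper the density flask and wind up its lift

TASK

Close the glass density flask on the bottle lift: gently set the middle-sized stopper from the tray upright into its neck until the flange rests on the rim, and let go of it. Then wind the crank clockwise (seen from above) until the lift is fully up at its stop, with the stopper still in place. Leave the other two stoppers, the little tin and the disc weight where they are.

Things in the scene. Friction and masses are not known exactly. Their poses are not given: they have to be found in the camera images.
- stopper: The stopper that fits, white plastic, standing upright in the tray, 63 mm tall. Origin at the centre of its lower end, z up through it. Tapered plug from 22 mm diameter at the bottom to 26.4 mm at 28 mm height; flange of 37 mm diameter from 28 to 33 mm; round grip of 18 mm diameter from 33 to 63 mm. 25 to 60 g.
- stopper_large: Large stopper of the same shape, same tray, must stay: plug 35 to 43 mm diameter, flange 53 mm, grip 26 mm diameter, 63 mm tall. Origin at the centre of its lower end. Too large for the neck.
- stopper_small: Small stopper of the same shape, same tray, must stay: plug 17 to 19 mm diameter, flange 24 mm, grip 11 mm diameter, 51 mm tall. Origin at the centre of its lower end. It would fall through the neck.
- tray: Grey plastic tray, fixed to the bench, 100 mm (its x) by 250 mm (its y), walls 14 mm high and 4 mm thick. The three stoppers stand in a row along its y, about 78 mm apart, in any order. Origin at the centre of its underside.
- carrier: Rising white plate of the lift, 100 x 100 x 12 mm, a glass flask clamped on it: body 68 mm diameter, shoulder 55 to 85 mm above its foot, straight neck of 37 mm outer and 29 mm inner diameter up to the rim 125 mm above its foot. Origin at the centre of the plate's underside, straight below the neck. It slides up on two posts, 20 mm from lowest to the stop.
- flask_mouth (a point): Centre of the flask's mouth, level with the rim; it rises with the carrier. Seated, the stopper's origin lies 28 mm below it.
- crank (a joint): Crank angle in rad; grows clockwise seen from above, 0 = lift at its lowest, 15.7 = lift fully up at the stop (2.5 turns, 8 mm a turn). It stays where it is left.
- crank_axis (a point): Point on the crank's vertical axis at the height at which to grip the sleeve, 170 mm from the flask's axis. The gearbox below it is an 85 mm square, its top 45 mm below this point; the crank's arm and hub end 27 mm below it.
- crank_grip (a point): Middle of the crank's upright black sleeve, which turns freely on its pin: 21 mm diameter, 42 mm tall, from 25 mm below to 17 mm above this point; 45 mm from the crank axis.
- tin: Bystander: small closed aluminium tin, 60 mm diameter, 45 mm tall. Origin at the centre of its underside.
- weight: Bystander: dark steel disc weight, 64 mm diameter, 16 mm tall. Origin at the centre of its underside.

How it is judged:
By the outcome, as a careful person would: the job done as asked, in the order asked, and still so for the second after the job is handed in, with the robot touching nothing.
It also fails if it takes over 72 s, if anything falls off the work surface, if the arm or the gripper's body presses on something with over 40 N, if the wrist force passes 120 N, or if a joint passes its speed limit or range.

ROBOT

A 6-joint arm with a two-finger parallel gripper is mounted at the origin on the work surface. World frame = base frame: x ahead of the robot, y to its left, z up, the work surface at z = 0. Lengths are in m, angles in rad, forces in N, time in s.
With the tool pointing down it reaches from about 0.3 to 0.775 m from the base axis. Payload 14.6 kg.
Tool frame: the origin (TCP) lies at the very end of the fingers, on their centre line; the grasp point (between the pads) lies 19 mm behind it; z points along the fingers, y is the line along which they close (so a half turn about z gives the same grasp; the last joint's range is limited). The gripper opens to 94 mm and grips with 3 to 60 N. Pads are 16 mm wide; open, the fingers measure 119 mm over their backs; the gripper's body (75 mm by 177 mm) begins 78 mm behind the grasp point.
Start: joints at [-1.336, 0.3, 1.521, -0, 1.321, -0.067], TCP at [0.163, -0.525, 0.205] pointing down, gripper open.
Joint ranges: [-3.03, 3.03], [-0.79, 2.21], [0.23, 2.52], [-1.04, 4.18], [0, 3.07], [-2.55, 2.55]. Speed limits (rad/s): [2.22, 2.22, 2.57, 3.14, 3.14, 3.14].

INTERFACE

Orientations are given as [roll, pitch, yaw] about the fixed x, y, z axes, in that order (R = Rz(yaw) Ry(pitch) Rx(roll)).
In Python, from station import ctrl gives the robot as it stands. The module is installed in compiled form; this text tells all that it offers.
- The arm moves only by the tool step_arm, never from a script. Its argument "deltas" is a list of rows, each an object with "dp": the shift along the tool's x, y, z scaled (see below), a list of three; "twist": the turn about the tool's z scaled (see below). In form: [{"dp": [tx, ty, tz], "twist": twist}, ...]. A call has 1 to 12 rows; each row shifts and turns the commanded pose from where the row before left it, along the tool's axes as they then stand; what a row does not reach is not made up. The controller multiplies each number of a shift by 0.04 m and each number of a turn by 4 degrees. A row lasts 1/10 s, in which the tool goes at most 50 mm and 8.59 degrees, less where a joint would pass 70% of its speed; a pose out of reach is approached as far as the arm can. A call with a number of a shift or a turn outside -1 to 1 is refused whole. A call with a gripper value outside its range is refused whole. "gripper" is the opening, from -1 (shut) to 1 (fully open), set as the call begins (left out, the last holds). The fingers move at their own pace and stop on an object; "squeeze" is the grip in N (left out, the last holds). Time passes only in rows, so rows that do not move let the fingers close. It gives the time, the measured TCP pose, the force, the opening and the grip force at its end, in the units of the state.
- ctrl.get_obs(): the state, without advancing time (a new reading comes with each control period).
- ctrl.camera(name): name is "side" or "top"; returns (picture, depth): 384x512x3 uint8, red, green, blue; 384x512 float32, m along the optical axis (not along the pixel's ray), 0 where there is no reading.
- ctrl.get_calibration(name): a dict with "fx", "fy", "cx", "cy" (pixels), "distortion" ([k1, k2, p1, p2, k3] as OpenCV has them; the pictures are not rectified), "world_to_cam" (4x4, takes a point from world to camera coordinates). Camera axes: x right, y down, z forward; pixel columns grow to the right and rows downward; lengths in m; the calibration is good to about 2 mm. A picture is of the moment at which its call begins. get_calibration takes no time and is no camera call.
- ctrl.hand_in(): hands the job in; it is judged then, once.
Trained networks look in the newest picture that a camera, given by its name, has taken for a name from the list of things; names that differ only in an ending like _2 or _b are one class to them, and where a whole thing is asked for, a point or a joint stands for the part that bears it (a point fixed in the world has none). Each returns a list of dicts, best first, with "conf" (0 to 1); they miss things now and then, are a little off and sometimes report something else, mostly with a low value. They report only what shows in the picture. A call takes as long as a camera call.
- ctrl.spot_in(camera, label): "rect" ([left, top, right, bottom] as shares, 0 to 1, of the picture: columns of its width, rows of its height, round what is visible of it).
- ctrl.cut_out(camera, label): "pixels" (384x512 bool, what is visible of it) and "rect" ([left, top, right, bottom] as shares, 0 to 1, of the picture: columns of its width, rows of its height, round what is visible of it).
The state is a dict: "time_s": time; "qpos": joint angles; "joint_vel": joint speeds; "tau": joint torques, N m; "ee_pos": TCP position; "eef_rot": TCP orientation; "force": force on the tool from outside, world axes, zero at the start; "moment": the same for the moment, N m; "grip_width": finger opening in m; "grip_force": force on a finger pad.
Only numpy, scipy, OpenCV 4.12 (cv2) and the standard library are available. Lean on these libraries where they do the work, as an engineer would, in place of code of your own. Each camera call takes 0.05 s, during which the arm holds its last target. There are 200 camera calls.

## Working session

There is one attempt and no reset: what is moved stays moved. The work goes in short steps, Python scripts to look and compute and a tool call to move; the robot and the scene stay as the last step left them, time stands still between calls to the robot, and variables do not carry over. Pictures are saved under pics/ and viewed, at most 10 in all, crops included, and the job is handed in when it is done.

Besides the shell and the picture viewer there is one more tool, called after ">>>" in YAML: its name, and indented under it one key for each argument. step_arm: Moves the arm, as the interface text tells. Its arguments: {"type":"object","properties":{"deltas":{"type":"array"},"gripper":{"type":"number"},"squeeze":{"type":"number"}},"required":["deltas"]}

```bash
mkdir -p pics; cat > h.py <<'E'
import numpy as np,cv2
from station import ctrl
def cloud(cam,depth):
    c=ctrl.get_calibration(cam)
    K=np.array([[c['fx'],0,c['cx']],[0,c['fy'],c['cy']],[0,0,1]])
    v,u=np.mgrid[0:384,0:512]
    n=cv2.undistortPoints(np.stack([u,v],-1).reshape(-1,1,2).astype(float),K,np.array(c['distortion'])).reshape(384,512,2)
    P=np.dstack([n[...,0]*depth,n[...,1]*depth,depth])
    M=np.linalg.inv(np.array(c['world_to_cam']))
    W=P@M[:3,:3].T+M[:3,3]
    W[depth<=0]=np.nan
    return W
E
cat > a.py <<'E'
from h import *
ims=[]
for cam in ['top','side']:
    im,d=ctrl.camera(cam); W=cloud(cam,d); np.save(cam+'.npy',W)
    cv2.imwrite(f'pics/{cam}0.png',im[...,::-1])
    print(cam,np.linalg.inv(ctrl.get_calibration(cam)['world_to_cam'])[:3].round(3).tolist())
    for l in ['stopper','stopper_large','stopper_small','tray','carrier','crank_grip','crank','tin','weight']:
        for r in ctrl.cut_out(cam,l)[:2]:
            m=r['pixels']; p=W[m]; p=p[~np.isnan(p[:,0])]
            if len(p)==0: continue
            zt=np.percentile(p[:,2],97); t=p[p[:,2]>zt-.006]
            print(l,round(r['conf'],2),(np.array(r['rect'])*[512,384,512,384]).round().tolist(),'med',np.median(p,0).round(3),'ztop',zt.round(3),'topc',((t.min(0)+t.max(0))/2).round(4),t.mean(0).round(4),np.ptp(t,0).round(3))
print(ctrl.get_obs())
E
python3 a.py
```

```text
top [[-0.005, -0.989, 0.149, 0.464], [-1.0, 0.002, -0.018, -0.026], [0.018, -0.149, -0.989, 0.907]]
stopper 0.57 [296.0, 248.0, 307.0, 260.0] med [ 0.475 -0.147  0.037] ztop 0.068 topc [ 0.4762 -0.1493  0.0661] [ 0.4757 -0.1487  0.0659] [0.013 0.017 0.007]
stopper_large 0.72 [323.0, 243.0, 345.0, 262.0] med [ 0.478 -0.222  0.038] ztop 0.068 topc [ 0.4788 -0.226   0.0665] [ 0.4784 -0.2264  0.0663] [0.024 0.024 0.007]
stopper_small 0.55 [361.0, 255.0, 371.0, 262.0] med [ 0.459 -0.301  0.033] ztop 0.056 topc [ 0.4592 -0.3029  0.0539] [ 0.4585 -0.302   0.0541] [0.009 0.007 0.006]
stopper_small 0.41 [87.0, 190.0, 145.0, 256.0] med [0.538 0.253 0.05 ] ztop 0.167 topc [0.5375 0.2678 0.1658] [0.5368 0.2679 0.1665] [0.036 0.036 0.01 ]
tray 0.71 [179.0, 176.0, 203.0, 201.0] med [0.614 0.096 0.082] ztop 0.122 topc [0.6303 0.0791 0.122 ] [0.6267 0.0767 0.1213] [0.017 0.019 0.01 ]
tray 0.57 [276.0, 228.0, 387.0, 286.0] med [ 0.461 -0.231  0.004] ztop 0.015 topc [ 0.4658 -0.2282  0.032 ] [ 0.4669 -0.2337  0.0138] [0.144 0.261 0.047]
carrier 0.56 [85.0, 192.0, 146.0, 256.0] med [0.539 0.253 0.05 ] 
[... 2581 characters left out ...]
67  0.0147] [0.062 0.062 0.007]
{'time_s': 1.0, 'qpos': array([-1.33557973e+00,  2.99908227e-01,  1.52099335e+00, -9.37707610e-06,
        1.32068706e+00, -6.66307241e-02]), 'joint_vel': array([-0.00040204,  0.00242606, -0.00148274,  0.00063707, -0.00035452,
        0.0004888 ]), 'tau': array([-1.50506901e-05, -5.31661749e+01, -3.52917337e+01,  7.08126719e-02,
        2.11526861e-02,  2.97106286e-07]), 'ee_pos': array([ 0.16348431, -0.52513685,  0.20544388]), 'eef_rot': array([3.14158925e+00, 9.33247203e-06, 3.01849638e-01]), 'force': array([ 0.65947215, -0.0932654 ,  0.22441925]), 'moment': array([-0.03802765, -0.01466698,  0.01842922]), 'grip_force': 0.0, 'grip_width': 0.09399952377872861}
```

```bash
python3 - <<'E'
import cv2,numpy as np
t=cv2.imread('pics/top0.png')[150:300,60:400]; s=cv2.imread('pics/side0.png')[100:384,150:360]
t=cv2.resize(t,None,fx=2.2,fy=2.2); s=cv2.resize(s,None,fx=0.95,fy=0.95)
o=np.zeros((600,760,3),np.uint8); o[:t.shape[0],:t.shape[1]]=t; o[t.shape[0]:t.shape[0]+s.shape[0]][:270,:s.shape[1]]=s[:270]
cv2.imwrite('pics/c0.png',o)
W=np.load('top.npy')
def q(name,m):
    p=W[m]; print(name,p.mean(0).round(4),((p.min(0)+p.max(0))/2).round(4),np.ptp(p,0).round(3),len(p))
X,Y,Z=W[...,0],W[...,1],W[...,2]
q('stopper top',(abs(X-.476)<.03)&(abs(Y+.149)<.03)&(Z>.058))
q('flask rim',(abs(X-.537)<.03)&(abs(Y-.268)<.03)&(Z>.158))
q('sleeve',(abs(X-.62)<.06)&(abs(Y-.09)<.07)&(Z>.112))
m=(abs(X-.58)<.12)&(abs(Y-.12)<.1)&(Z>.055)&(Z<.11)
q('crank arm',m)
m=(abs(X-.58)<.12)&(abs(Y-.12)<.1)&(Z>.03)&(Z<.065)
q('gearbox',m)
# map grid
for name,z0,z1 in [('arm',.065,.11)]:
    m=(abs(X-.58)<.12)&(abs(Y-.12)<.1)&(Z>z0)&(Z<z1)
    print(np.c_[np.argwhere(m),W[m].round(3)][::6])
E
```

```text
stopper top [ 0.4756 -0.1484  0.0657] [ 0.4762 -0.1493  0.0649] [0.013 0.017 0.01 ] 47
flask rim [0.537  0.2678 0.1655] [0.5375 0.2678 0.1644] [0.036 0.036 0.013] 161
sleeve [0.6279 0.0773 0.1205] [0.6318 0.0792 0.1203] [0.02  0.019 0.014] 36
crank arm [0.5953 0.1083 0.0673] [0.5975 0.1095 0.083 ] [0.104 0.104 0.054] 1420
gearbox [0.579  0.1384 0.0525] [0.577  0.138  0.0477] [0.145 0.164 0.035] 1526
[[1.77e+02 1.94e+02 6.44e-01 8.90e-02 6.80e-02]
 [1.78e+02 1.95e+02 6.34e-01 8.20e-02 1.04e-01]
 [1.79e+02 1.88e+02 6.40e-01 1.03e-01 6.50e-02]
 [1.79e+02 1.97e+02 6.32e-01 7.80e-02 1.03e-01]
 [1.80e+02 1.96e+02 6.30e-01 8.00e-02 1.03e-01]
 [1.81e+02 1.91e+02 6.35e-01 9.60e-02 6.70e-02]
 [1.82e+02 1.84e+02 6.32e-01 1.11e-01 6.90e-02]
 [1.83e+02 1.74e+02 6.31e-01 1.34e-01 6.50e-02]
 [1.83e+02 1.93e+02 6.27e-01 8.90e-02 8.40e-02]
 [1.83e+02 2.00e+02 6.25e-01 7.30e-02 9.30e-02]
 [1.84e+02 1.92e+02 6.25e-01 9.10e-02 8.20e-02]
 [1.84e+02 1.98e+02 6.22e-01 7.60e-02 9.60e-02]
 [1.85e+02 1.89e+02 6.23e-01 9.80e-02 7.90e-02]
 [1.85e+02 1.95e+02 6.23e-01 8.50e-02 8.10e-02]
 [1.86e+02 1.83e+02 6.24e
[... 2875 characters left out ...]
5.78e-01 6.80e-02 6.70e-02]
 [2.07e+02 1.89e+02 5.76e-01 9.90e-02 6.70e-02]
 [2.08e+02 1.72e+02 5.74e-01 1.37e-01 6.50e-02]
 [2.08e+02 1.93e+02 5.74e-01 9.00e-02 6.70e-02]
 [2.09e+02 1.81e+02 5.72e-01 1.17e-01 6.50e-02]
 [2.10e+02 1.71e+02 5.70e-01 1.39e-01 6.60e-02]
 [2.10e+02 1.91e+02 5.70e-01 9.50e-02 6.60e-02]
 [2.11e+02 1.91e+02 5.67e-01 9.50e-02 6.60e-02]
 [2.12e+02 1.84e+02 5.65e-01 1.10e-01 6.50e-02]
 [2.13e+02 1.77e+02 5.63e-01 1.26e-01 6.60e-02]
 [2.13e+02 1.91e+02 5.63e-01 9.50e-02 6.60e-02]
 [2.14e+02 1.83e+02 5.61e-01 1.13e-01 6.50e-02]
 [2.15e+02 1.76e+02 5.58e-01 1.28e-01 6.70e-02]
 [2.16e+02 1.80e+02 5.56e-01 1.19e-01 6.60e-02]
 [2.17e+02 1.82e+02 5.54e-01 1.14e-01 6.60e-02]]
```

View pics/c0.png

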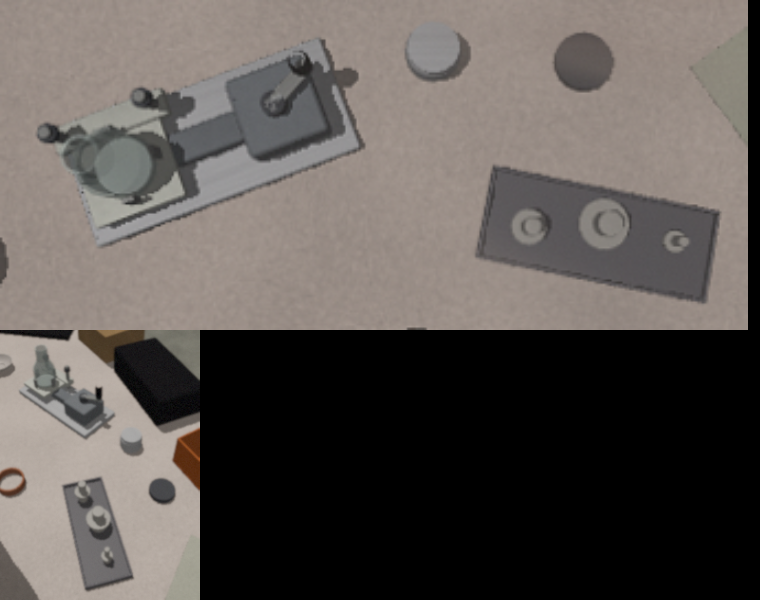

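The top crop shows, from left to right in the tray, the middle stopper at (530,226), the large one at (605,224) and the small one at (677,240). The flask is at (90,155), with the posts behind it. The crank sleeve is at (298,62) and its hub at (275,103).

```bash
python3 - <<'E'
from h import *
W=np.load('top.npy');S=np.load('side.npy')
A=np.vstack([W.reshape(-1,3),S.reshape(-1,3)]); A=A[~np.isnan(A[:,0])]
T=W.reshape(-1,3);T=T[~np.isnan(T[:,0])]; Sd=S.reshape(-1,3);Sd=Sd[~np.isnan(Sd[:,0])]
for n,P in [('top',T),('side',Sd)]:
    x,y,z=P.T
    g=P[(z>.058)&(z<.072)&(abs(x-.595)<.09)&(abs(y-.11)<.08)]
    print(n,'gearbox',cv2.minAreaRect(g[:,:2].astype(np.float32)),np.median(g[:,2]))
    b=P[(z>.005)&(z<.2)&(x>.44)&(x<.72)&(y>.02)&(y<.36)]
    print('all base',cv2.minAreaRect(b[:,:2].astype(np.float32)))
    r=P[(z>.155)&(abs(x-.5375)<.04)&(abs(y-.268)<.04)]
    print('rim',cv2.minEnclosingCircle(r[:,:2].astype(np.float32)),np.percentile(r[:,2],[10,50,90,99]).round(4))
    p=P[(z>.075)&(np.hypot(x-.5375,y-.268)>.04)&(x>.44)&(x<.72)&(y>.16)&(y<.4)]
    print('posts',len(p)); 
    for c in ([p[p[:,1]>.285],p[p[:,1]<=.285]] if len(p) else []):
        if len(c): print(c.mean(0).round(3),c[:,2].max().round(3))
    s=P[(z>.108)&(abs(x-.63)<.03)&(abs(y-.077)<.03)]
    if len(s): print('sleeve',cv2.minEnclosingCircle(s[:,:2].astype(np.float32)),np.percentile(s[:,2],[50,95]), len(s))
    t=P[(z>.05)&(abs(x-.476)<.02)&(abs(y+.149)<.02)]
    print('grip',cv2.minEnclosingCircle(t[:,:2].astype(np.float32)),np.percentile(t[:,2],[50,95]))
    t=P[(z>.026)&(abs(x-.476)<.03)&(abs(y+.149)<.03)]
    print('flange',cv2.minEnclosingCircle(t[:,:2].astype(np.float32)))
E
```

```text
top gearbox ((0.597557008266449, 0.10943430662155151), (0.08556178212165833, 0.08566592633724213), 20.515405654907227) 0.063955905892075
all base ((0.5476462244987488, 0.1808885782957077), (0.17379556596279144, 0.2997070550918579), 20.98634147644043)
rim ((0.5379155278205872, 0.26820048689842224), 0.018826976418495178) [0.1583 0.1664 0.1686 0.1702]
posts 143
[0.566 0.33  0.093] 0.102
[0.601 0.237 0.093] 0.103
sleeve ((0.631682813167572, 0.07963242381811142), 0.010633348487317562) [0.12039296 0.12613319] 39
grip ((0.4745786190032959, -0.14932627975940704), 0.008937821723520756) [0.06547531 0.06911235]
flange ((0.4758388102054596, -0.14900155365467072), 0.018387984484434128)
side gearbox ((0.5982658267021179, 0.1080697774887085), (0.08501306176185608, 0.08619332313537598), 21.852005004882812) 0.06301945108409845
all base ((0.5684831142425537, 0.18748891353607178), (0.13183116912841797, 0.3005993068218231), 21.19748306274414)
rim ((0.5386534333229065, 0.26753056049346924), 0.019970634952187538) [0.1562 0.1627 0.1671 0.1685]
posts 48
[0.576 0.329 0.087] 0.089
[0.601 0.235 0.091] 0.1
sleeve ((0.6307574510574341, 0.07802453637123108), 0.009700784459710121) [0.11799538 0.12468788] 41
grip ((0.4758892357349396, -0.14938706159591675), 0.009152157232165337) [0.0642155  0.06658278]
flange ((0.47557640075683594, -0.14856472611427307), 0.01863214187324047)
```

>>> step_arm:
  deltas:
    - {"dp":[0,0,0],"twist":-1}
    - {"dp":[0,0,0],"twist":-1}
    - {"dp":[0,0,0],"twist":-1}
    - {"dp":[0,0,0],"twist":-1}
    - {"dp":[0,0,0],"twist":-1}
    - {"dp":[0,0,0],"twist":-1}
    - {"dp":[0,0,0],"twist":-1}
    - {"dp":[0,0,0],"twist":-1}
    - {"dp":[0,0,0],"twist":-1}
    - {"dp":[0,0,0],"twist":-1}
    - {"dp":[0,0,0],"twist":-1}
    - {"dp":[0,0,0],"twist":-1}
  gripper: 0.1

```text
time_s: 2.2
ee_pos: [0.1635, -0.5251, 0.2054]
eef_rot: [-3.142, -0.0, 1.142]
force: [0.6, 0.6, -0.2]
grip_width: 0.0515
grip_force: 0.0
```

>>> step_arm:
  deltas:
    - {"dp":[0,0,0],"twist":-1}
    - {"dp":[0,0,0],"twist":-1}
    - {"dp":[0,0,0],"twist":-1}
    - {"dp":[0,0,0],"twist":-1}
    - {"dp":[0,0,0],"twist":-1}
    - {"dp":[0,0,0],"twist":-1}
    - {"dp":[0,0,0],"twist":-1}
    - {"dp":[0,0,0],"twist":-1}
    - {"dp":[0,0,0],"twist":-1}
    - {"dp":[0,0,0],"twist":-1}
    - {"dp":[0,0,0],"twist":-1}
    - {"dp":[0,0,0],"twist":-0.35}

```text
time_s: 3.4
ee_pos: [0.1635, -0.5251, 0.2055]
eef_rot: [-3.142, 0.0, 1.934]
force: [-0.2, -0.8, 0.5]
grip_width: 0.0515
grip_force: 0.0
```

>>> step_arm:
  deltas:
    - {"dp":[0.25,0.45,0]}
    - {"dp":[0.5,0.9,0]}
    - {"dp":[0.55,0.95,0]}
    - {"dp":[0.55,0.95,0]}
    - {"dp":[0.55,0.95,0]}
    - {"dp":[0.55,0.95,0]}
    - {"dp":[0.55,0.95,0]}
    - {"dp":[0.55,0.95,0]}
    - {"dp":[0.55,0.95,0]}
    - {"dp":[0.55,0.95,0]}
    - {"dp":[0.55,0.95,0]}
    - {"dp":[0.35,0.65,0]}

```text
invalid input at $.deltas[0]: expected keys dp, twist
```

>>> step_arm:
  deltas:
    - {"dp":[0,0,0]}
    - {"dp":[0,0,0]}

```text
invalid input at $.deltas[0]: expected keys dp, twist
```

>>> step_arm:
  deltas:
    - {"dp":[0.25,0.45,0],"twist":0}
    - {"dp":[0.5,0.9,0],"twist":0}
    - {"dp":[0.55,0.95,0],"twist":0}
    - {"dp":[0.55,0.95,0],"twist":0}
    - {"dp":[0.55,0.95,0],"twist":0}
    - {"dp":[0.55,0.95,0],"twist":0}
    - {"dp":[0.55,0.95,0],"twist":0}
    - {"dp":[0.55,0.95,0],"twist":0}
    - {"dp":[0.55,0.95,0],"twist":0}
    - {"dp":[0.55,0.95,0],"twist":0}
    - {"dp":[0.55,0.95,0],"twist":0}
    - {"dp":[0.35,0.65,0],"twist":0}

```text
time_s: 4.6
ee_pos: [0.474, -0.1474, 0.2056]
eef_rot: [3.141, 0.0, 1.932]
force: [-0.6, -0.7, -0.5]
grip_width: 0.0519
grip_force: 0.0
```

>>> step_arm:
  deltas:
    - {"dp":[0,0,0.5],"twist":0}
    - {"dp":[0,0,0.5],"twist":0}
    - {"dp":[0,0,0.5],"twist":0}
    - {"dp":[0,0,0],"twist":0}

```text
time_s: 5.0
ee_pos: [0.4717, -0.1492, 0.1434]
eef_rot: [-3.139, -0.003, 1.931]
force: [0.5, 0.2, -0.5]
grip_width: 0.0517
grip_force: 0.0
```

>>> step_arm:
  deltas:
    - {"dp":[-0.03,0.1,0.4],"twist":0}
    - {"dp":[0,0,0.5],"twist":0}
    - {"dp":[0,0,0.5],"twist":0}
    - {"dp":[0,0,0.5],"twist":0}
    - {"dp":[0,0,0.35],"twist":0}
    - {"dp":[0,0,0.2],"twist":0}
    - {"dp":[0,0,0.1],"twist":0}
    - {"dp":[0,0,0],"twist":0}
    - {"dp":[0,0,0],"twist":0}

```text
time_s: 5.9
ee_pos: [0.4773, -0.1495, 0.0442]
eef_rot: [3.141, 0.001, 1.932]
force: [0.2, -0.3, -0.9]
grip_width: 0.0519
grip_force: 0.0
```

```bash
python3 - <<'E'
from h import *
im,d=ctrl.camera('side'); cv2.imwrite('pics/s1.png',cv2.resize(im[200:384,180:330,::-1],None,fx=3,fy=3))
print(ctrl.get_obs())
E
```

```text
{'time_s': 5.95, 'qpos': array([-3.76819815e-01,  3.92851918e-01,  1.81253008e+00,  3.16913097e-05,
        9.35060753e-01, -7.37815612e-01]), 'joint_vel': array([ 8.11278724e-05, -1.36478624e-03,  1.45575632e-03, -6.35270985e-04,
       -1.48819166e-03, -5.58567519e-04]), 'tau': array([-1.47429068e-02, -5.08280468e+01, -2.78635079e+01,  3.53168452e-02,
        6.61881315e-02,  3.13375982e-03]), 'ee_pos': array([ 0.47730902, -0.14951638,  0.04421494]), 'eef_rot': array([3.14072463e+00, 7.54624384e-04, 1.93177299e+00]), 'force': array([ 0.41891929, -0.55071869, -0.04289399]), 'moment': array([-0.00341978, -0.08668811, -0.01946577]), 'grip_force': 0.0, 'grip_width': 0.0520183634083613}
```

View pics/s1.png

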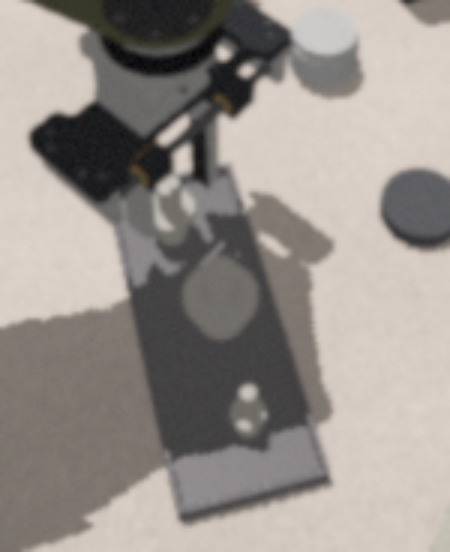

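The fingers straddle the stopper's grip at (172,200), and the large and small stoppers stand undisturbed. I'll go 3.5 mm lower and close gently.

>>> step_arm:
  deltas:
    - {"dp":[0,-0.02,0.09],"twist":0}
    - {"dp":[0,0,0],"twist":0}

```text
time_s: 6.15
ee_pos: [0.476, -0.1496, 0.0397]
eef_rot: [-3.141, -0.0, 1.932]
force: [-0.1, 0.9, -0.3]
grip_width: 0.0516
grip_force: 0.0
```

>>> step_arm:
  deltas:
    - {"dp":[0,0,0],"twist":0}
    - {"dp":[0,0,0],"twist":0}
    - {"dp":[0,0,0],"twist":0}
    - {"dp":[0,0,0],"twist":0}
    - {"dp":[0,0,0],"twist":0}
    - {"dp":[0,0,0],"twist":0}
    - {"dp":[0,0,0],"twist":0}
  gripper: -1
  squeeze: 8

```text
time_s: 6.85
ee_pos: [0.4762, -0.1496, 0.0399]
eef_rot: [3.141, 0.0, 1.932]
force: [0.2, -0.4, -0.1]
grip_width: 0.0177
grip_force: 8.0
```

>>> step_arm:
  deltas:
    - {"dp":[0,0,-0.2],"twist":0}
    - {"dp":[0,0,-0.5],"twist":0}
    - {"dp":[0,0,-0.7],"twist":0}
    - {"dp":[0,0,-0.7],"twist":0}
    - {"dp":[0,0,-0.7],"twist":0}
    - {"dp":[0,0,-0.7],"twist":0}
    - {"dp":[0,0,-0.7],"twist":0}
    - {"dp":[0,0,-0.5],"twist":0}
    - {"dp":[0,0,-0.35],"twist":0}
    - {"dp":[0,0,-0.15],"twist":0}
    - {"dp":[0,0,0],"twist":0}

```text
time_s: 7.95
ee_pos: [0.4762, -0.1496, 0.2485]
eef_rot: [3.141, 0.001, 1.932]
force: [0.8, 0.9, -0.2]
grip_width: 0.0178
grip_force: 8.0
```

>>> step_arm:
  deltas:
    - {"dp":[0.2,0.1,0],"twist":0}
    - {"dp":[0.5,0.3,0],"twist":0}
    - {"dp":[0.8,0.45,0],"twist":0}
    - {"dp":[0.9,0.5,0],"twist":0}
    - {"dp":[0.9,0.5,0],"twist":0}
    - {"dp":[0.9,0.5,0],"twist":0}
    - {"dp":[0.9,0.5,0],"twist":0}
    - {"dp":[0.9,0.5,0],"twist":0}
    - {"dp":[0.9,0.5,0],"twist":0}
    - {"dp":[0.9,0.5,0],"twist":0}
    - {"dp":[0.8,0.45,0],"twist":0}
    - {"dp":[0.4,0.2,0],"twist":0}

```text
time_s: 9.15
ee_pos: [0.5353, 0.2608, 0.2464]
eef_rot: [-3.14, -0.0, 1.934]
force: [0.2, -0.6, -0.6]
grip_width: 0.0176
grip_force: 8.0
```

>>> step_arm:
  deltas:
    - {"dp":[0.2,0.1,0],"twist":0}
    - {"dp":[0,0,0],"twist":0}
    - {"dp":[0,0,0],"twist":0}

```text
time_s: 9.45
ee_pos: [0.537, 0.2657, 0.2478]
eef_rot: [-3.141, 0.0, 1.931]
force: [0.7, 0.5, -1.1]
grip_width: 0.0177
grip_force: 8.0
```

```bash
python3 - <<'E'
from h import *
o=[]
for c in ['side','top']:
    im,d=ctrl.camera(c); W=cloud(c,d); np.save(c+'1.npy',W)
    cr=im[70:200,150:280] if c=='side' else im[130:260,60:190]
    o.append(cv2.resize(cr[...,::-1],(390,390),interpolation=cv2.INTER_CUBIC))
    for r in ctrl.cut_out(c,'stopper')[:2]:
        p=W[r['pixels']];p=p[~np.isnan(p[:,0])]; print(c,r['conf'],np.array(r['rect'])*[512,384,512,384],p.min(0).round(4),p.max(0).round(4),len(p))
cv2.imwrite('pics/s2.png',np.hstack(o)); x=ctrl.get_obs(); print(x['ee_pos'],x['grip_width'],x['force'])
E
```

```text
side 0.64 [182.1184  87.3984 195.584  109.9008] [0.5193 0.2489 0.0163] [0.6582 0.6413 0.2742] 172
side 0.16 [234.0864 163.392  256.8192 178.9056] [ 0.5862  0.0692 -0.0008] [0.6726 0.1889 0.1248] 226
top 0.62 [ 79.4112 210.2016  92.9792 224.7936] [0.5264 0.2484 0.2123] [0.5512 0.2651 0.2748] 137
[0.53714853 0.26579943 0.24812747] 0.018037020437513946 [-0.53711791 -1.24477357 -0.68387402]
```

View pics/s2.png

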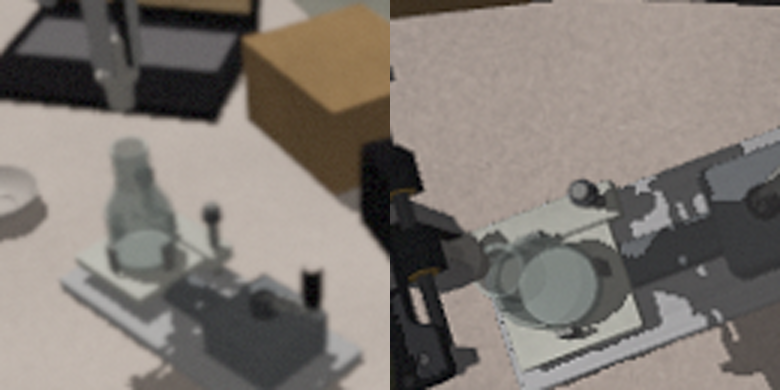

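The stopper hangs upright over the neck, at (120,95) in the left view and (465,255) in the right. Only a 2 mm correction is needed before lowering it.

>>> step_arm:
  deltas:
    - {"dp":[0.04,0.04,0.2],"twist":0}
    - {"dp":[0,0,0.3],"twist":0}
    - {"dp":[0,0,0.3],"twist":0}
    - {"dp":[0,0,0.2],"twist":0}
    - {"dp":[0,0,0.1],"twist":0}
    - {"dp":[0,0,0.1],"twist":0}
    - {"dp":[0,0,0],"twist":0}
    - {"dp":[0,0,0],"twist":0}

```text
time_s: 10.45
ee_pos: [0.538, 0.2688, 0.2001]
eef_rot: [3.141, -0.0, 1.932]
force: [0.7, 0.1, -0.4]
grip_width: 0.0178
grip_force: 8.0
```

>>> step_arm:
  deltas:
    - {"dp":[0,0,0.07],"twist":0}
    - {"dp":[0,0,0.07],"twist":0}
    - {"dp":[0,0,0.07],"twist":0}
    - {"dp":[0,0,0.07],"twist":0}
    - {"dp":[0,0,0.07],"twist":0}
    - {"dp":[0,0,0.07],"twist":0}
    - {"dp":[0,0,0],"twist":0}

```text
time_s: 11.15
ee_pos: [0.5378, 0.2686, 0.1826]
eef_rot: [-3.141, 0.0, 1.932]
force: [-0.6, -0.5, 0.4]
grip_width: 0.018
grip_force: 8.0
```

>>> step_arm:
  deltas:
    - {"dp":[0,0,0.05],"twist":0}
    - {"dp":[0,0,0.05],"twist":0}
    - {"dp":[0,0,0],"twist":0}
    - {"dp":[0,0,0],"twist":0}

```text
time_s: 11.55
ee_pos: [0.5379, 0.2686, 0.1789]
eef_rot: [-3.141, 0.0, 1.932]
force: [0.4, -3.2, -0.6]
grip_width: 0.0179
grip_force: 8.0
```

>>> step_arm:
  deltas:
    - {"dp":[0,0,0.03],"twist":0}
    - {"dp":[0,0,0.03],"twist":0}
    - {"dp":[0,0,0],"twist":0}

```text
time_s: 11.85
ee_pos: [0.5379, 0.2686, 0.1767]
eef_rot: [-3.142, 0.0, 1.932]
force: [-1.3, -5.0, 2.1]
grip_width: 0.0176
grip_force: 8.0
```

>>> step_arm:
  deltas:
    - {"dp":[-0.03,-0.01,0],"twist":0}
    - {"dp":[0,0,0],"twist":0}
    - {"dp":[0,0,0],"twist":0}

```text
time_s: 12.15
ee_pos: [0.5379, 0.2678, 0.1765]
eef_rot: [-3.142, -0.0, 1.932]
force: [-0.1, 0.1, -0.9]
grip_width: 0.0178
grip_force: 8.0
```

>>> step_arm:
  deltas:
    - {"dp":[0,0,0.03],"twist":0}
    - {"dp":[0,0,0],"twist":0}
    - {"dp":[0,0,0],"twist":0}

```text
time_s: 12.45
ee_pos: [0.538, 0.2678, 0.1761]
eef_rot: [3.141, -0.0, 1.932]
force: [-2.2, -0.5, 5.7]
grip_width: 0.018
grip_force: 8.0
```

>>> step_arm:
  deltas:
    - {"dp":[0,0,-0.01],"twist":0}
    - {"dp":[0,0,0],"twist":0}

```text
time_s: 12.65
ee_pos: [0.538, 0.2677, 0.1761]
eef_rot: [3.141, -0.0, 1.932]
force: [-2.2, 0.3, 3.8]
grip_width: 0.0179
grip_force: 8.0
```

>>> step_arm:
  deltas:
    - {"dp":[0,0,0],"twist":0}
    - {"dp":[0,0,0],"twist":0}
    - {"dp":[0,0,0],"twist":0}
    - {"dp":[0,0,0],"twist":0}
    - {"dp":[0,0,0],"twist":0}
  gripper: 0.1

```text
time_s: 13.15
ee_pos: [0.5379, 0.2675, 0.1757]
eef_rot: [-3.141, 0.0, 1.932]
force: [0.5, 0.4, 0.5]
grip_width: 0.0507
grip_force: 0.0
```

>>> step_arm:
  deltas:
    - {"dp":[0,0,-0.2],"twist":0}
    - {"dp":[0,0,-0.4],"twist":0}
    - {"dp":[0,0,-0.5],"twist":0}
    - {"dp":[0,0,-0.5],"twist":0}
    - {"dp":[0,0,-0.2],"twist":0}
    - {"dp":[-0.3,0,0],"twist":0}
    - {"dp":[-0.6,0,0],"twist":0}
    - {"dp":[-0.8,0,0],"twist":0}
    - {"dp":[-0.8,0,0],"twist":0}
    - {"dp":[-0.5,0,0],"twist":0}
    - {"dp":[-0.2,0,0],"twist":0}
    - {"dp":[0,0,0],"twist":0}

```text
time_s: 14.35
ee_pos: [0.5833, 0.1467, 0.247]
eef_rot: [-3.14, -0.0, 1.93]
force: [0.1, -0.2, 1.0]
grip_width: 0.0518
grip_force: 0.0
```

```bash
python3 - <<'E'
from h import *
o=[]
for c in ['side','top']:
    im,d=ctrl.camera(c); W=cloud(c,d)
    cr=im[70:200,150:280] if c=='side' else im[130:260,60:190]
    o.append(cv2.resize(cr[...,::-1],(390,390),interpolation=cv2.INTER_CUBIC))
    P=W.reshape(-1,3);P=P[~np.isnan(P[:,0])];x,y,z=P.T
    m=(np.hypot(x-.538,y-.268)<.03)
    print(c,P[m&(z>.178)].mean(0).round(4),np.percentile(P[m&(z>.178)][:,2],[50,95]).round(4),(m&(z>.178)).sum())
    f=P[m&(z>.164)&(z<.178)]; print('flange',cv2.minEnclosingCircle(f[:,:2].astype(np.float32)),np.median(f[:,2]))
    t=P[m&(z>.195)]; print('tip',cv2.minEnclosingCircle(t[:,:2].astype(np.float32)))
    s=P[(z>.108)&(z<.14)&(abs(x-.63)<.03)&(abs(y-.077)<.03)]; print('sleeve',cv2.minEnclosingCircle(s[:,:2].astype(np.float32)) if len(s) else 0)
cv2.imwrite('pics/s3.png',np.hstack(o)); x=ctrl.get_obs(); print(x['ee_pos'],x['time_s'],x['force'])
E
```

```text
side [0.5369 0.2648 0.1938] [0.1949 0.2032] 66
flange ((0.5381760001182556, 0.2670367360115051), 0.019659310579299927) 0.17154505146767396
tip ((0.537930428981781, 0.2682097852230072), 0.008994633331894875)
sleeve ((0.6302887201309204, 0.07704741507768631), 0.009676633402705193)<stdin>:9: RuntimeWarning: Mean of empty slice.
  ret = um.true_divide(
Traceback (most recent call last):
IndexError: index -1 is out of bounds for axis 0 with size 0
```

Depth shows the flange top at 0.1715 m (rim 0.1665 m + 5 mm) and the grip centred on the neck axis, so the stopper is seated. Next is the crank.

>>> step_arm:
  deltas:
    - {"dp":[-0.3,0.1,0],"twist":0}
    - {"dp":[-0.6,0.15,0],"twist":0}
    - {"dp":[-0.6,0.15,0.2],"twist":0}
    - {"dp":[-0.4,0.1,0.4],"twist":0}
    - {"dp":[-0.12,0.02,0.5],"twist":0}
    - {"dp":[0,0,0.5],"twist":0}
    - {"dp":[0,0,0.4],"twist":0}
    - {"dp":[0,0,0.3],"twist":0}
    - {"dp":[0,0,0.1],"twist":0}
    - {"dp":[0,0,0],"twist":0}
    - {"dp":[0,0,0],"twist":0}

```text
time_s: 15.55
ee_pos: [0.6315, 0.0796, 0.1526]
eef_rot: [3.14, 0.0, 1.932]
force: [0.9, -0.4, 0.1]
grip_width: 0.0517
grip_force: 0.0
```

>>> step_arm:
  deltas:
    - {"dp":[-0.02,0,0.3],"twist":0}
    - {"dp":[0,0,0.4],"twist":0}
    - {"dp":[0,0,0.4],"twist":0}
    - {"dp":[0,0,0.25],"twist":0}
    - {"dp":[0,0,0.15],"twist":0}
    - {"dp":[0,0,0],"twist":0}
    - {"dp":[0,0,0],"twist":0}

```text
time_s: 16.25
ee_pos: [0.6318, 0.0788, 0.0924]
eef_rot: [3.141, 0.0, 1.932]
force: [-0.6, -0.9, -0.2]
grip_width: 0.0516
grip_force: 0.0
```

>>> step_arm:
  deltas:
    - {"dp":[0,0,0],"twist":0}
    - {"dp":[0,0,0],"twist":0}
    - {"dp":[0,0,0],"twist":0}
    - {"dp":[0,0,0],"twist":0}
    - {"dp":[0,0,0],"twist":0}
    - {"dp":[0,0,0],"twist":0}
    - {"dp":[0,0,0],"twist":0}
  gripper: -1
  squeeze: 15

```text
time_s: 16.95
ee_pos: [0.6317, 0.0788, 0.092]
eef_rot: [3.141, 0.0, 1.932]
force: [1.9, 0.3, 1.4]
grip_width: 0.0205
grip_force: 15.0
```

>>> step_arm:
  deltas:
    - {"dp":[-0.08,-0.22,0],"twist":0}
    - {"dp":[-0.04,-0.29,0],"twist":0}
    - {"dp":[0.04,-0.29,0],"twist":0}
    - {"dp":[0.11,-0.27,0],"twist":0}
    - {"dp":[0.18,-0.23,0],"twist":0}

```text
time_s: 17.45
ee_pos: [0.5797, 0.068, 0.092]
eef_rot: [3.141, 0.0, 1.931]
force: [5.6, 4.6, -2.3]
grip_width: 0.0204
grip_force: 15.0
```

```bash
python3 -c "
from h import *
o=ctrl.get_obs();r=o['ee_pos'][:2]-[.598,.109]
print(np.hypot(*r),np.degrees(np.arctan2(r[1],r[0])),o['force'],o['moment'],o['ee_pos'],o['grip_width'])"
```

```text
0.04490983791047039 -114.05224774573554 [ 5.6269509   4.64726785 -2.30196336] [ 0.87111102 -1.13694519 -0.02004061] [0.57969612 0.0679895  0.09204309] 0.020404259604114364
```

>>> step_arm:
  deltas:
    - {"dp":[0.233,-0.179,0],"twist":0}
    - {"dp":[0.271,-0.112,0],"twist":0}
    - {"dp":[0.291,-0.038,0],"twist":0}
    - {"dp":[0.291,0.038,0],"twist":0}
    - {"dp":[0.271,0.112,0],"twist":0}
    - {"dp":[0.233,0.179,0],"twist":0}
    - {"dp":[0.179,0.233,0],"twist":0}
    - {"dp":[0.112,0.271,0],"twist":0}
    - {"dp":[0.038,0.291,0],"twist":0}
    - {"dp":[-0.038,0.291,0],"twist":0}
    - {"dp":[-0.112,0.271,0],"twist":0}
    - {"dp":[-0.179,0.233,0],"twist":0}

```text
time_s: 18.65
ee_pos: [0.6167, 0.1506, 0.0918]
eef_rot: [-3.139, 0.0, 1.933]
force: [-8.0, -9.2, 6.6]
grip_width: 0.0204
grip_force: 15.0
```

>>> step_arm:
  deltas:
    - {"dp":[-0.233,0.179,0],"twist":0}
    - {"dp":[-0.271,0.112,0],"twist":0}
    - {"dp":[-0.291,0.038,0],"twist":0}
    - {"dp":[-0.291,-0.038,0],"twist":0}
    - {"dp":[-0.271,-0.112,0],"twist":0}
    - {"dp":[-0.233,-0.179,0],"twist":0}
    - {"dp":[-0.179,-0.233,0],"twist":0}
    - {"dp":[-0.112,-0.271,0],"twist":0}
    - {"dp":[-0.038,-0.291,0],"twist":0}
    - {"dp":[0.038,-0.291,0],"twist":0}
    - {"dp":[0.112,-0.271,0],"twist":0}
    - {"dp":[0.179,-0.233,0],"twist":0}

```text
time_s: 19.85
ee_pos: [0.5793, 0.0681, 0.092]
eef_rot: [3.141, 0.0, 1.931]
force: [7.2, 6.8, 1.0]
grip_width: 0.0208
grip_force: 15.0
```

```bash
python3 - <<'E'
from h import *
o=ctrl.get_obs();r=o['ee_pos'][:2]-[.598,.109]
print(np.hypot(*r),np.degrees(np.arctan2(r[1],r[0])),o['force'],o['ee_pos'],o['grip_width'])
im,d=ctrl.camera('side');W=cloud('side',d);P=W.reshape(-1,3);P=P[~np.isnan(P[:,0])]
m=np.hypot(P[:,0]-.538,P[:,1]-.268)<.03;P=P[m];z=P[:,2];t=P[z>z.max()-.012]
print(np.percentile(z,[50,90,99]),t.mean(0),len(t))
cv2.imwrite('pics/s4.png',cv2.resize(im[60:200,150:300,::-1],None,fx=4,fy=4,interpolation=cv2.INTER_CUBIC))
E
```

```text
0.04500202966596905 -114.60208317295896 [7.17285278 6.79843381 0.95752986] [0.57926503 0.06808321 0.0919737 ] 0.020817461460403086
[0.14854718 0.19508717 0.21198133] [0.53733738 0.26620161 0.20877729] 37
```

View pics/s4.png

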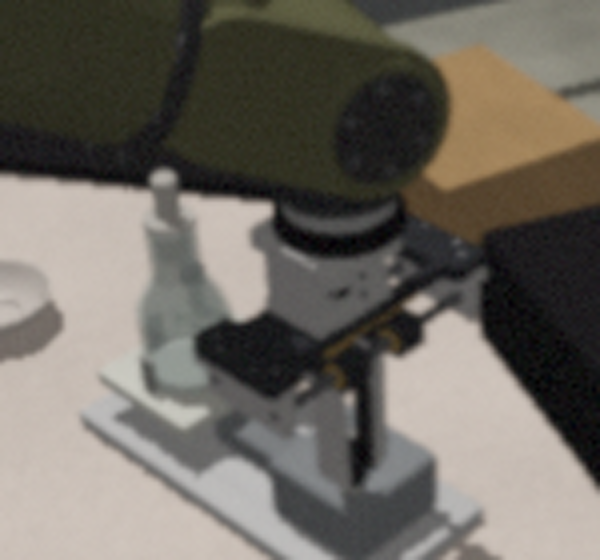

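The stopper sits upright in the neck at (165,195). The plate has lifted clear of the base by about 10 mm, and the gripper is holding the sleeve.

>>> step_arm:
  deltas:
    - {"dp":[0.233,-0.179,0],"twist":0}
    - {"dp":[0.271,-0.112,0],"twist":0}
    - {"dp":[0.291,-0.038,0],"twist":0}
    - {"dp":[0.291,0.038,0],"twist":0}
    - {"dp":[0.271,0.112,0],"twist":0}
    - {"dp":[0.233,0.179,0],"twist":0}
    - {"dp":[0.179,0.233,0],"twist":0}
    - {"dp":[0.112,0.271,0],"twist":0}
    - {"dp":[0.038,0.291,0],"twist":0}
    - {"dp":[-0.038,0.291,0],"twist":0}
    - {"dp":[-0.112,0.271,0],"twist":0}
    - {"dp":[-0.179,0.233,0],"twist":0}

```text
time_s: 21.1
ee_pos: [0.6163, 0.1507, 0.0918]
eef_rot: [-3.139, 0.0, 1.933]
force: [-5.6, -6.3, 8.4]
grip_width: 0.0205
grip_force: 15.0
```

>>> step_arm:
  deltas:
    - {"dp":[-0.233,0.179,0],"twist":0}
    - {"dp":[-0.271,0.112,0],"twist":0}
    - {"dp":[-0.291,0.038,0],"twist":0}
    - {"dp":[-0.291,-0.038,0],"twist":0}
    - {"dp":[-0.271,-0.112,0],"twist":0}
    - {"dp":[-0.233,-0.179,0],"twist":0}
    - {"dp":[-0.179,-0.233,0],"twist":0}
    - {"dp":[-0.112,-0.271,0],"twist":0}
    - {"dp":[-0.038,-0.291,0],"twist":0}
    - {"dp":[0.038,-0.291,0],"twist":0}
    - {"dp":[0.112,-0.271,0],"twist":0}
    - {"dp":[0.179,-0.233,0],"twist":0}

```text
time_s: 22.3
ee_pos: [0.5793, 0.0682, 0.092]
eef_rot: [-3.142, 0.0, 1.932]
force: [4.8, 3.2, 2.7]
grip_width: 0.0205
grip_force: 15.0
```

>>> step_arm:
  deltas:
    - {"dp":[0.233,-0.179,0],"twist":0}
    - {"dp":[0.271,-0.112,0],"twist":0}
    - {"dp":[0.291,-0.038,0],"twist":0}
    - {"dp":[0.291,0.038,0],"twist":0}
    - {"dp":[0.271,0.112,0],"twist":0}
    - {"dp":[0.233,0.179,0],"twist":0}

```text
time_s: 22.9
ee_pos: [0.5566, 0.1291, 0.0913]
eef_rot: [-3.14, -0.001, 1.932]
force: [0.1, -0.9, -0.2]
grip_width: 0.0015
grip_force: 0.0
```

```bash
python3 -c "
from h import *
o=ctrl.get_obs();r=o['ee_pos'][:2]-[.598,.109]
print(np.hypot(*r),np.degrees(np.arctan2(r[1],r[0])),o['force'],o['moment'],o['ee_pos'],o['grip_width'])"
```

```text
0.04599040044738276 154.04082222965016 [ 0.08537184 -0.9284597  -0.16941551] [-0.02561918 -0.15402423 -0.04791523] [0.55664975 0.12913141 0.09132059] 0.0014535749065942112
```

```bash
python3 - <<'E'
from h import *
for c in ['side','top']:
    im,d=ctrl.camera(c);W=cloud(c,d);P=W.reshape(-1,3);P=P[~np.isnan(P[:,0])]
    Q=P[np.hypot(P[:,0]-.538,P[:,1]-.268)<.03];z=Q[:,2]
    if len(z): t=Q[z>z.max()-.012]; print(c,np.percentile(z,[50,90,99]),t.mean(0),len(t))
    for r in ctrl.cut_out(c,'crank_grip')[:2]:
        p=W[r['pixels']];p=p[~np.isnan(p[:,0])];print(r['conf'],np.array(r['rect'])*[512,384,512,384],np.median(p,0),p.max(0))
    if c=='side': cv2.imwrite('pics/s5.png',cv2.resize(im[60:200,150:300,::-1],None,fx=4,fy=4,interpolation=cv2.INTER_CUBIC))
E
```

```text
side [0.17801948 0.2134292  0.22142081] [0.53678124 0.26595231 0.21809025] 38
0.71 [221.184  164.3136 243.6096 180.2112] [0.56407996 0.09037818 0.08258578] [0.60855932 0.21293457 0.12624361]
top [0.21930622 0.2225674  0.22376314] [0.53810074 0.26709005 0.22049855] 80
0.57 [181.8112 194.1888 195.0208 219.4944] [0.57300972 0.09730756 0.08300403] [0.60702605 0.10860523 0.33596421]
```

View pics/s5.png

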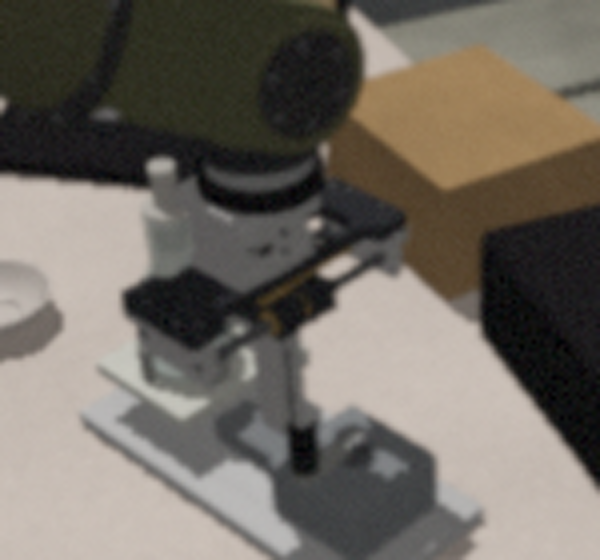

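The sleeve stayed behind at about (303,450) while the fingers moved on, so either it slipped or the lift is at its stop. The stopper is still seated, about 20 mm higher. I'll raise the tool and measure.

>>> step_arm:
  deltas:
    - {"dp":[0,0,-0.3],"twist":0}
    - {"dp":[0,0,-0.6],"twist":0}
    - {"dp":[0,0,-0.6],"twist":0}
    - {"dp":[-0.3,0.3,-0.6],"twist":0}
    - {"dp":[-0.6,0.6,-0.3],"twist":0}
    - {"dp":[-0.6,0.6,0],"twist":0}
    - {"dp":[-0.4,0.4,0],"twist":0}
    - {"dp":[0,0,0],"twist":0}
  gripper: 0.1

```text
time_s: 23.9
ee_pos: [0.6567, 0.0817, 0.188]
eef_rot: [3.142, 0.0, 1.93]
force: [0.3, 1.6, 0.1]
grip_width: 0.0516
grip_force: 0.0
```

```bash
python3 - <<'E'
from h import *
for c in ['side','top']:
    im,d=ctrl.camera(c);W=cloud(c,d);P=W.reshape(-1,3);P=P[~np.isnan(P[:,0])]
    Q=P[np.hypot(P[:,0]-.538,P[:,1]-.268)<.03];z=Q[:,2]
    if len(z): t=Q[z>z.max()-.012]; print(c,np.percentile(z,[50,90,99]),t.mean(0),len(t))
    r=np.hypot(P[:,0]-.598,P[:,1]-.109)
    s=P[(r<.065)&(r>.025)&(P[:,2]>.108)&(P[:,2]<.13)]
    if len(s):
        ce=np.array(cv2.minEnclosingCircle(s[:,:2].astype(np.float32))[0]); e=ce-[.598,.109]
        print('sleeve',ce,len(s),np.ptp(s,0),np.hypot(*e),np.degrees(np.arctan2(e[1],e[0])))
    # plate height
    p=P[(np.hypot(P[:,0]-.538,P[:,1]-.268)<.07)&(np.hypot(P[:,0]-.538,P[:,1]-.268)>.045)&(P[:,2]>.03)&(P[:,2]<.075)]
    print('plate',np.histogram(p[:,2],np.arange(.03,.076,.003)))
W=np.load('top.npy')
for f in ['top','side']:
    P=np.load(f+'.npy').reshape(-1,3);P=P[~np.isnan(P[:,0])];R=np.hypot(P[:,0]-.538,P[:,1]-.268);p=P[(R<.07)&(R>.045)&(P[:,2]>.03)&(P[:,2]<.075)]
    print('plate0',np.histogram(p[:,2],np.arange(.03,.076,.003))[0])
print(ctrl.get_obs()['ee_pos'])
E
```

```text
side [0.15285365 0.20131099 0.22128385] [0.53696701 0.26612177 0.21749809] 40
sleeve [0.55701292 0.08923507] 46 [0.01891896 0.01366117 0.01683454] 0.0455037762021379 -154.255545777682
plate (array([ 10,  45,  22,   0,   0,   2,  18,  31,  40,  90, 110,  35,  51,
         3,   1]), array([0.03 , 0.033, 0.036, 0.039, 0.042, 0.045, 0.048, 0.051, 0.054,
       0.057, 0.06 , 0.063, 0.066, 0.069, 0.072, 0.075]))
top [0.19219401 0.22124093 0.22312301] [0.53805883 0.26683744 0.22003787] 84
plate (array([ 0,  0,  0,  0,  0,  0,  0,  0,  0,  0,  0, 24, 84, 12,  0]), array([0.03 , 0.033, 0.036, 0.039, 0.042, 0.045, 0.048, 0.051, 0.054,
       0.057, 0.06 , 0.063, 0.066, 0.069, 0.072, 0.075]))
plate0 [  4  70  87 149 255 143 185  23   4   2   4   3   4   1   1]
plate0 [ 25  62  54 117  63  49  39   3   0   1   1   1   1   2   1]
[0.65508045 0.0831582  0.1880154 ]
```

The sleeve is at -154°, so it has turned about 832°, which may be about 68° short of the stop. I'll turn the tool 90° so the fingers bear along the direction of turning, then regrip and push on.

>>> step_arm:
  deltas:
    - {"dp":[0,0,0],"twist":1}
    - {"dp":[0,0,0],"twist":1}
    - {"dp":[0,0,0],"twist":1}
    - {"dp":[0,0,0],"twist":1}
    - {"dp":[0,0,0],"twist":1}
    - {"dp":[0,0,0],"twist":1}
    - {"dp":[0,0,0],"twist":1}
    - {"dp":[0,0,0],"twist":1}
    - {"dp":[0,0,0],"twist":1}
    - {"dp":[0,0,0],"twist":1}
    - {"dp":[0,0,0],"twist":1}
    - {"dp":[0,0,0],"twist":1}

```text
time_s: 25.2
ee_pos: [0.6545, 0.0841, 0.1886]
eef_rot: [3.141, -0.0, 1.092]
force: [-0.3, 0.7, 0.4]
grip_width: 0.0515
grip_force: 0.0
```

>>> step_arm:
  deltas:
    - {"dp":[0,0,0],"twist":1}
    - {"dp":[0,0,0],"twist":1}
    - {"dp":[0,0,0],"twist":1}
    - {"dp":[0,0,0],"twist":1}
    - {"dp":[0,0,0],"twist":1}
    - {"dp":[0,0,0],"twist":1}
    - {"dp":[0,0,0],"twist":1}
    - {"dp":[0,0,0],"twist":1}
    - {"dp":[0,0,0],"twist":1}
    - {"dp":[0,0,0],"twist":1}
    - {"dp":[0,0,0],"twist":0.5}
    - {"dp":[0,0,0],"twist":0}

```text
time_s: 26.4
ee_pos: [0.6547, 0.084, 0.1886]
eef_rot: [3.142, -0.0, 0.361]
force: [0.0, -0.4, -0.9]
grip_width: 0.0513
grip_force: 0.0
```

>>> step_arm:
  deltas:
    - {"dp":[-0.2,-0.1,0],"twist":0}
    - {"dp":[-0.5,-0.2,0],"twist":0}
    - {"dp":[-0.6,-0.3,0],"twist":0}
    - {"dp":[-0.6,-0.3,0],"twist":0}
    - {"dp":[-0.3,-0.1,0],"twist":0}
    - {"dp":[0,0,0.3],"twist":0}
    - {"dp":[0,0,0.3],"twist":0}
    - {"dp":[0,0,0.2],"twist":0}
    - {"dp":[0,0,0],"twist":0}
    - {"dp":[0,0,0],"twist":0}

```text
time_s: 27.4
ee_pos: [0.5591, 0.0898, 0.1554]
eef_rot: [-3.141, 0.001, 0.361]
force: [0.3, -0.2, -0.3]
grip_width: 0.0519
grip_force: 0.0
```

>>> step_arm:
  deltas:
    - {"dp":[-0.04,0,0.3],"twist":0}
    - {"dp":[0,0,0.4],"twist":0}
    - {"dp":[0,0,0.4],"twist":0}
    - {"dp":[0,0,0.3],"twist":0}
    - {"dp":[0,0,0.18],"twist":0}
    - {"dp":[0,0,0],"twist":0}
    - {"dp":[0,0,0],"twist":0}

```text
time_s: 28.1
ee_pos: [0.5577, 0.0893, 0.0931]
eef_rot: [3.141, -0.001, 0.361]
force: [-0.3, -0.0, 0.2]
grip_width: 0.0517
grip_force: 0.0
```

>>> step_arm:
  deltas:
    - {"dp":[0,0,0],"twist":0}
    - {"dp":[0,0,0],"twist":0}
    - {"dp":[0,0,0],"twist":0}
    - {"dp":[0,0,0],"twist":0}
    - {"dp":[0,0,0],"twist":0}
    - {"dp":[0,0,0],"twist":0}
    - {"dp":[0,0,0],"twist":0}
  gripper: -1
  squeeze: 25

```text
time_s: 28.8
ee_pos: [0.5575, 0.0893, 0.0929]
eef_rot: [3.142, -0.0, 0.361]
force: [-1.2, 1.4, 3.7]
grip_width: 0.0203
grip_force: 25.0
```

>>> step_arm:
  deltas:
    - {"dp":[0,-0.05,0],"twist":0}
    - {"dp":[0,-0.05,0],"twist":0}
    - {"dp":[0,0,0],"twist":0}

```text
time_s: 29.1
ee_pos: [0.5558, 0.0929, 0.0928]
eef_rot: [3.141, 0.0, 0.361]
force: [-3.3, -1.7, 5.9]
grip_width: 0.0204
grip_force: 25.0
```

It is turning freely, so it had slipped short of the stop. I'll carry on.

>>> step_arm:
  deltas:
    - {"dp":[0.014,-0.145,0],"twist":0}
    - {"dp":[0.024,-0.145,0],"twist":0}
    - {"dp":[0.05,-0.14,0],"twist":0}
    - {"dp":[0.062,-0.131,0],"twist":0}
    - {"dp":[0.084,-0.122,0],"twist":0}
    - {"dp":[0.095,-0.111,0],"twist":0}
    - {"dp":[0,0,0],"twist":0}

```text
time_s: 29.8
ee_pos: [0.5629, 0.1276, 0.0939]
eef_rot: [3.138, -0.015, 0.361]
force: [36.8, 11.9, -10.9]
grip_width: 0.0341
grip_force: 18.9
```

>>> step_arm:
  deltas:
    - {"dp":[0.055,-0.048,0],"twist":0}
    - {"dp":[0.055,-0.046,0],"twist":0}
    - {"dp":[0,0,0],"twist":0}

```text
time_s: 30.1
ee_pos: [0.5596, 0.1327, 0.0923]
eef_rot: [-3.141, 0.001, 0.361]
force: [-0.8, -0.3, 0.4]
grip_width: 0.001
grip_force: 0.0
```

```bash
python3 -c "
from h import *
o=ctrl.get_obs();r=o['ee_pos'][:2]-[.598,.109]
print(np.hypot(*r),np.degrees(np.arctan2(r[1],r[0])),o['force'],o['moment'],o['ee_pos'],o['grip_width'])"
```

```text
0.04511767111296105 148.35021652801515 [-0.84355911 -0.32845077  0.36070547] [0.01099268 0.01824175 0.02221423] [0.55959262 0.1326744  0.09228838] 0.0009751724205833546
```

>>> step_arm:
  deltas:
    - {"dp":[0,0,-0.3],"twist":0}
    - {"dp":[0,0,-0.6],"twist":0}
    - {"dp":[0,0,-0.6],"twist":0}
    - {"dp":[0.3,0.1,-0.6],"twist":0}
    - {"dp":[0.6,0.3,-0.3],"twist":0}
    - {"dp":[0.8,0.3,0],"twist":0}
    - {"dp":[0.8,0.3,0],"twist":0}
    - {"dp":[0.3,0,0],"twist":0}
    - {"dp":[0,0,0],"twist":0}

```text
time_s: 31.0
ee_pos: [0.6793, 0.1346, 0.1885]
eef_rot: [-3.142, 0.001, 0.361]
force: [0.4, -0.6, -0.9]
grip_width: 0.0008
grip_force: 0.0
```

```bash
cat > m.py <<'E'
from h import *
for c in ['side','top']:
    im,d=ctrl.camera(c);W=cloud(c,d);P=W.reshape(-1,3);P=P[~np.isnan(P[:,0])]
    Q=P[np.hypot(P[:,0]-.538,P[:,1]-.268)<.03];z=Q[:,2]
    if len(z): t=Q[z>z.max()-.012]; print(c,np.percentile(z,[50,90,99]),t.mean(0),len(t))
    r=np.hypot(P[:,0]-.598,P[:,1]-.109)
    s=P[(r<.065)&(r>.025)&(P[:,2]>.108)&(P[:,2]<.13)]
    if len(s):
        ce=np.array(cv2.minEnclosingCircle(s[:,:2].astype(np.float32))[0]); e=ce-[.598,.109]
        print('sleeve',ce,len(s),np.ptp(s,0),np.hypot(*e),np.degrees(np.arctan2(e[1],e[0])))
    if c=='side': cv2.imwrite('pics/s6.png',cv2.resize(im[60:200,150:300,::-1],None,fx=4,fy=4,interpolation=cv2.INTER_CUBIC))
print(ctrl.get_obs()['ee_pos'])
E
python3 m.py
```

```text
side [0.15284197 0.20099507 0.2215988 ] [0.53658785 0.26574102 0.21772505] 40
sleeve [0.55668783 0.08845132] 45 [0.01795894 0.01374617 0.01614315] 0.046140476250511465 -153.55423778817564
sleeve [0.55618584 0.09037164] 35 [0.01832099 0.01879943 0.0178065 ] 0.045775972920644226 -155.9868519004513
[0.67822139 0.13459235 0.18894632]
```

View pics/s6.png

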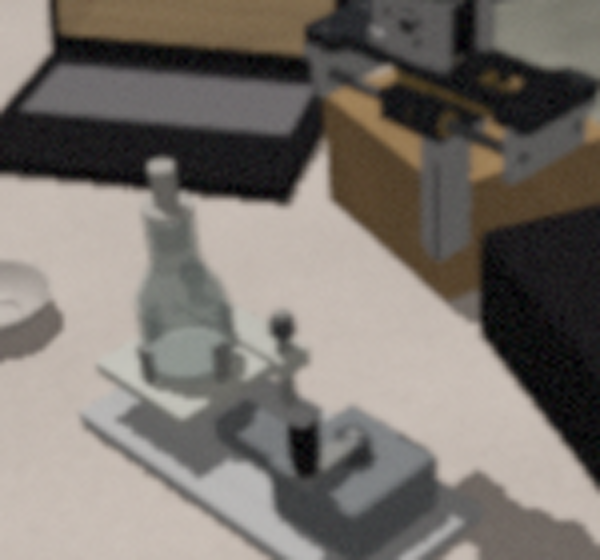

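The stopper is seated at (163,180) and the plate is well up. The sleeve at (303,445) has not moved since the last slip, which suggests the stop. To prove it, I'll regrip with the stiff tool x axis along the tangent, squeeze harder, and read the force.

>>> step_arm:
  deltas:
    - {"dp":[0,0,0],"twist":-1}
    - {"dp":[0,0,0],"twist":-1}
    - {"dp":[0,0,0],"twist":-1}
    - {"dp":[0,0,0],"twist":-1}
    - {"dp":[0,0,0],"twist":-1}
    - {"dp":[0,0,0],"twist":-1}
    - {"dp":[0,0,0],"twist":-1}
    - {"dp":[0,0,0],"twist":-1}
    - {"dp":[0,0,0],"twist":-1}
    - {"dp":[0,0,0],"twist":-1}
    - {"dp":[0,0,0],"twist":-1}
    - {"dp":[0,0,0],"twist":-1}
  gripper: 0.1

```text
time_s: 32.3
ee_pos: [0.6779, 0.1345, 0.1896]
eef_rot: [3.141, -0.0, 1.202]
force: [-0.5, -0.1, -0.0]
grip_width: 0.0515
grip_force: 0.0
```

>>> step_arm:
  deltas:
    - {"dp":[0,0,0],"twist":-1}
    - {"dp":[0,0,0],"twist":-1}
    - {"dp":[0,0,0],"twist":-1}
    - {"dp":[0,0,0],"twist":-1}
    - {"dp":[0,0,0],"twist":-1}
    - {"dp":[0,0,0],"twist":-1}
    - {"dp":[0,0,0],"twist":-1}
    - {"dp":[0,0,0],"twist":-1}
    - {"dp":[0,0,0],"twist":-1}
    - {"dp":[0,0,0],"twist":-1}
    - {"dp":[0,0,0],"twist":-0.5}
    - {"dp":[0,0,0],"twist":0}

```text
time_s: 33.5
ee_pos: [0.6781, 0.1346, 0.1896]
eef_rot: [3.141, 0.0, 1.933]
force: [-0.6, -0.8, 0.6]
grip_width: 0.0516
grip_force: 0.0
```

>>> step_arm:
  deltas:
    - {"dp":[0,-0.3,0],"twist":0}
    - {"dp":[0,-0.7,0],"twist":0}
    - {"dp":[0,-0.8,0],"twist":0}
    - {"dp":[0,-0.8,0],"twist":0}
    - {"dp":[0,-0.5,0],"twist":0}
    - {"dp":[0,-0.14,0.2],"twist":0}
    - {"dp":[0,0,0.3],"twist":0}
    - {"dp":[0,0,0.3],"twist":0}
    - {"dp":[0,0,0],"twist":0}
    - {"dp":[0,0,0],"twist":0}

```text
time_s: 34.5
ee_pos: [0.5578, 0.089, 0.1559]
eef_rot: [-3.14, -0.0, 1.932]
force: [0.0, 0.0, 1.2]
grip_width: 0.052
grip_force: 0.0
```

>>> step_arm:
  deltas:
    - {"dp":[0,-0.02,0.3],"twist":0}
    - {"dp":[0,0,0.4],"twist":0}
    - {"dp":[0,0,0.4],"twist":0}
    - {"dp":[0,0,0.3],"twist":0}
    - {"dp":[0,0,0.2],"twist":0}
    - {"dp":[0,0,0],"twist":0}
    - {"dp":[0,0,0],"twist":0}

```text
time_s: 35.2
ee_pos: [0.557, 0.0886, 0.093]
eef_rot: [3.141, 0.0, 1.932]
force: [0.4, 0.7, 0.0]
grip_width: 0.0522
grip_force: 0.0
```

>>> step_arm:
  deltas:
    - {"dp":[0,0,0],"twist":0}
    - {"dp":[0,0,0],"twist":0}
    - {"dp":[0,0,0],"twist":0}
    - {"dp":[0,0,0],"twist":0}
    - {"dp":[0,0,0],"twist":0}
    - {"dp":[0,0,0],"twist":0}
    - {"dp":[0,0,0],"twist":0}
  gripper: -1
  squeeze: 50

```text
time_s: 35.9
ee_pos: [0.5578, 0.0888, 0.093]
eef_rot: [3.139, 0.0, 1.932]
force: [7.6, 2.4, -3.7]
grip_width: 0.0201
grip_force: 50.0
```

>>> step_arm:
  deltas:
    - {"dp":[0.05,0,0],"twist":0}
    - {"dp":[0,0,0],"twist":0}

```text
time_s: 36.1
ee_pos: [0.557, 0.0907, 0.093]
eef_rot: [3.139, 0.001, 1.932]
force: [6.7, 1.7, -2.7]
grip_width: 0.02
grip_force: 50.0
```

>>> step_arm:
  deltas:
    - {"dp":[0.05,0,0],"twist":0}
    - {"dp":[0,0,0],"twist":0}

```text
time_s: 36.3
ee_pos: [0.5567, 0.0913, 0.093]
eef_rot: [3.139, 0.003, 1.932]
force: [9.3, -6.5, -2.6]
grip_width: 0.0198
grip_force: 50.0
```

>>> step_arm:
  deltas:
    - {"dp":[0.05,0,0],"twist":0}
    - {"dp":[0,0,0],"twist":0}

```text
time_s: 36.5
ee_pos: [0.5566, 0.0918, 0.093]
eef_rot: [3.138, 0.005, 1.931]
force: [13.6, -16.9, -5.6]
grip_width: 0.0203
grip_force: 50.0
```

>>> step_arm:
  deltas:
    - {"dp":[0.03,0,0],"twist":0}
    - {"dp":[0,0,0],"twist":0}
    - {"dp":[0,0,0],"twist":0}

```text
time_s: 36.8
ee_pos: [0.5565, 0.092, 0.0931]
eef_rot: [3.138, 0.006, 1.931]
force: [16.2, -22.0, -5.5]
grip_width: 0.0202
grip_force: 50.0
```

Firm stop: 26 N along the tangent with almost no motion, where winding took about 10 N. I'll release and retreat.

>>> step_arm:
  deltas:
    - {"dp":[0,0,0],"twist":0}
    - {"dp":[0,0,0],"twist":0}
    - {"dp":[0,0,0],"twist":0}
    - {"dp":[0,0,0],"twist":0}
    - {"dp":[0,0,0],"twist":0}
    - {"dp":[0,0,0],"twist":0}
  gripper: 0.1

```text
time_s: 37.4
ee_pos: [0.5542, 0.0954, 0.0927]
eef_rot: [-3.142, -0.0, 1.932]
force: [0.6, 0.1, 0.1]
grip_width: 0.0517
grip_force: 0.0
```

>>> step_arm:
  deltas:
    - {"dp":[0,0,-0.2],"twist":0}
    - {"dp":[0,0,-0.5],"twist":0}
    - {"dp":[0,0,-0.6],"twist":0}
    - {"dp":[0,0,-0.6],"twist":0}
    - {"dp":[0,0,-0.4],"twist":0}
    - {"dp":[-0.4,0.3,-0.1],"twist":0}
    - {"dp":[-0.8,0.6,0],"twist":0}
    - {"dp":[-0.8,0.6,0],"twist":0}
    - {"dp":[-0.8,0.4,0],"twist":0}
    - {"dp":[-0.3,0.1,0],"twist":0}
    - {"dp":[0,0,0],"twist":0}

```text
time_s: 38.5
ee_pos: [0.6731, 0.0065, 0.1884]
eef_rot: [-3.141, -0.0, 1.93]
force: [0.3, 0.2, 0.1]
grip_width: 0.0515
grip_force: 0.0
```

```bash
sed -i "s#pics/s6.png',cv2.resize(im\[60:200,150:300,::-1\],None,fx=4,fy=4#pics/s7.png',cv2.resize(im[60:384,140:400,::-1],None,fx=1.8,fy=1.8#" m.py; python3 m.py
```

```text
side [0.15377771 0.20166277 0.22158152] [0.53680352 0.26601816 0.21869305] 35
sleeve [0.55646068 0.09196947] 48 [0.01926387 0.01513819 0.01771289] 0.04489492459828375 -157.70706691604965
top [0.15899952 0.21303954 0.22288885] [0.53816108 0.26679487 0.22044337] 82
[0.67227244 0.00820297 0.18885265]
```

View pics/s7.png

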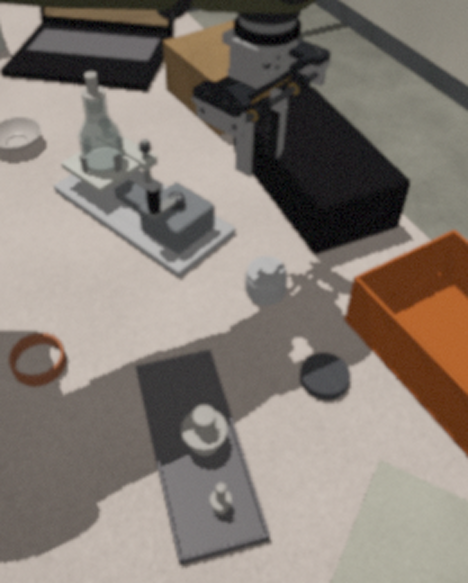

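The stopper is seated in the flask at (92,90). The large and small stoppers at (205,430) and (220,500), the tin at (265,280) and the weight at (325,375) are all in place. The sleeve is staying at the stop, and the gripper is clear at (260,110).

```bash
python3 -c "
from station import ctrl
print(ctrl.hand_in())"
```

```text
the job is handed in; nothing more can be done
None
```

The middle-sized stopper is seated in the flask neck with its flange on the rim, the lift is wound up to its stop (the crank held firm at 26 N), nothing else was moved, and the job was handed in at about 39 s.

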